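# Put the dessert moulds on their own cake boards

### The arm

A 7-joint arm with a two-finger parallel gripper is mounted at the origin on the work surface. World frame = base frame: x ahead of the robot, y to its left, z up, the work surface at z = 0. Lengths are in mm, angles in degrees, forces in N, time in s.
With the tool pointing down it reaches from about 400 to 750 mm from the base axis. Payload 19.5 kg.
Tool frame: the origin (TCP) lies on the centre line of the jaws, within the pads' length; the fingertips stand arm.tips_ahead ahead of it and the grasp point (between the pads) lies 5 mm behind it (arm.tips_ahead is the distance from the TCP to the fingertips, in mm); z points along the fingers, x is the direction in which the jaws open and shut, and the axes are right-handed (so a half turn about z gives the same grasp; the last joint's range is limited). The gripper opens to 85 mm and grips with 20 to 120 N. Pads are 22 mm wide; open, the fingers measure 114 mm over their backs; the gripper's body (76 mm by 85 mm) begins 54 mm behind the grasp point. The pads swing forward as they close: fully open they stand 13 mm farther back than shut.
Start: joints at [65.506, 40.479, -1.581, 85.061, 1.261, 54.483, -4.326], TCP at [216.364, -532.713, 245.268] pointing down, gripper open.
Joint ranges: [-155.06, 155.06], [-18.47, 123.98], [-90, 86.84], [0, 140.48], [-83.41, 263.41], [0, 116], [-161.91, 161.91]. Speed limits (degrees/s): [108.29, 108.29, 147.25, 147.25, 172.46, 172.46, 172.46].

### API

Orientations are given as a 3x3 rotation matrix whose columns are the frame's x, y, z axes.
In Python, from workcell import arm gives the robot as it stands.
- The arm moves only by the tool move_arm, never from a script. Its argument "moves" is one flat list of numbers, 5 for each row, row after row: the shift along the world's x, y, z in mm, then the turn about the world's z in rad, then the finger opening in mm, from 0 to 85.4. A call has 1 to 20 rows; each row shifts and turns the pose as measured when the row begins; what a row does not reach is not made up. A row lasts 1/12 s, in which the tool goes at most 41.7 mm and 7.16 degrees, less where a joint would pass 70% of its speed; a pose out of reach is approached as far as the arm can. A call with a gripper value outside its range is refused whole. The fingers move at their own pace and stop on an object; "squeeze" is the grip in N (left out, the last holds). Time passes only in rows, so rows that do not move let the fingers close. It gives the time, the measured TCP pose, the force and the opening at its end, in the units of the state.
- arm.observe(): the state, without advancing time (a new reading comes with each control period).
- arm.snapshot(name): name is "scene" or "top" or "wrist"; returns (picture, depth): 400x640x3 uint8, blue, green, red; 400x640 float32, mm along the optical axis (not along the pixel's ray), 0 where there is no reading.
- arm.camera_info(name): a dict with "fx", "fy", "cx", "cy" (pixels), "k1" (the pictures are not rectified: a ray, as slopes to the right and down, at radius r is drawn at 1 + k1 r^2 times it, then the intrinsics apply), "extrinsics" (4x4, takes a point from world to camera coordinates); the wrist camera has in their place "T_tool_cam" (4x4, takes a point from camera to tool coordinates, whose origin is the TCP and whose axes are the tool frame's). Camera axes: x right, y down, z forward; pixel columns grow to the right and rows downward; lengths in mm; the calibration is good to about 2 mm. A picture is of the moment at which its call begins: read the wrist's pose just before it. camera_info takes no time and is no camera call.
- arm.job_done(): hands the job in, once; it reports no verdict.
The state is a dict: "time_s": time; "qpos": joint angles; "qvel": joint speeds; "tau": joint torques, N m; "tool_pos": TCP position; "tcp_rot": TCP orientation; "ft_force": force on the tool from outside, world axes, zero at the start; "torque": the same for the moment, N m; "width": opening from 0.0 (shut) to 1.0 (fully open).
Only numpy, scipy, OpenCV 4.12 (cv2) and the standard library are available. Lean on these libraries where they do the work, as an engineer would, in place of code of your own. Each camera call takes 0.05 s, during which the arm holds its last target. There are 200 camera calls.

### The job

The four steel dessert moulds were set down on the wrong cake boards: using the free black mat as a parking place, rearrange them so that each stands upright in the middle of the white board of its own shape and size (big ring on the big round board, small ring on the small round board, square on square, oblong on oblong). Turn the square and the oblong mould so that their sides line up with the edges of their boards. Set every mould down gently, without dropping it, and leave the white ramekin undisturbed.

Things in the scene. Friction and masses are not known exactly. Their poses are not given: they have to be found in the camera images.
- ring_big_mid (a point): the big ring mould: plain steel ring, outside diameter 66 mm. Open top and bottom, walls 3 mm, 50 mm high, loose, 40 to 160 g. This point is its centre, half-way up (25 mm above its lower edge); z up.
- ring_small_mid (a point): the small ring mould: plain steel ring, outside diameter 42 mm. Open top and bottom, walls 3 mm, 50 mm high, loose, 40 to 160 g. This point is its centre, half-way up (25 mm above its lower edge); z up.
- frame_square_mid (a point): the square mould: plain steel frame, 56 x 56 mm outside. Open top and bottom, walls 3 mm, 50 mm high, loose, 40 to 160 g. This point is its centre, half-way up (25 mm above its lower edge); z up, x and y square to its sides.
- frame_oblong_mid (a point): the oblong mould: plain steel frame, 100 x 42 mm outside. Open top and bottom, walls 3 mm, 50 mm high, loose, 40 to 160 g. This point is its centre, half-way up (25 mm above its lower edge); z up, x along its 100 mm length.
- board_big_round: the big round cake board: white plastic disc, diameter 120 mm, 8 mm thick, origin at the centre of its underside, on the counter (z = 0); it is fixed.
- board_small_round: the small round cake board: white plastic disc, diameter 84 mm, 8 mm thick, origin at the centre of its underside, on the counter (z = 0); it is fixed.
- board_square: the square cake board: white plastic, 104 x 104 mm, 8 mm thick, origin at the centre of its underside, on the counter (z = 0); it is fixed. x and y square to its edges.
- board_oblong: the oblong cake board: white plastic, 146 x 88 mm, 8 mm thick, origin at the centre of its underside, on the counter (z = 0); it is fixed. x along its 146 mm length.
- mat: the free spot: black rubber mat, 130 x 110 mm, 4 mm thick, empty at the start, origin at the centre of its underside, on the counter (z = 0); it is fixed. x along its 130 mm length.
- ramekin: a small white ceramic bowl, 68 mm across its rim, 42 mm high, 200 g, loose, standing among the boards; origin at the centre of its underside.

How it is judged (in metres and radians):
At the end, for the whole second after the job is handed in: Each mould stands upright on its own board, within 12 mm of its centre; the square and the oblong mould are within 0.2 rad of parallel to their board's edges; all are released and at rest (horizontal distance between ring_big_mid and board_big_round below 0.012 m and height (world z) of ring_big_mid between 0.028 and 0.038 m and angle between the z axis of ring_big_mid and the z axis of board_big_round, either way round below 0.1 rad and linear speed of each of ring_big, ring_small, frame_square, frame_oblong below 0.02 m/s and angular speed of each of ring_big, ring_small, frame_square, frame_oblong below 0.2 rad/s and contact force between the fingers and ring_big below 0.1 N and horizontal distance between ring_small_mid and board_small_round below 0.012 m and height (world z) of ring_small_mid between 0.028 and 0.038 m and angle between the z axis of ring_small_mid and the z axis of board_small_round, either way round below 0.1 rad and contact force between the fingers and ring_small below 0.1 N and horizontal distance between frame_square_mid and board_square below 0.012 m and height (world z) of frame_square_mid between 0.028 and 0.038 m and angle between the z axis of frame_square_mid and the z axis of board_square, either way round below 0.1 rad and contact force between the fingers and frame_square below 0.1 N and horizontal distance between frame_oblong_mid and board_oblong below 0.012 m and height (world z) of frame_oblong_mid between 0.028 and 0.038 m and angle between the z axis of frame_oblong_mid and the z axis of board_oblong, either way round below 0.1 rad and contact force between the fingers and frame_oblong below 0.1 N and (angle between the x axis of frame_square_mid and the x axis of board_square, either way round below 0.2 rad or angle between the x axis of frame_square_mid and the y axis of board_square, either way round below 0.2 rad) and angle between the x axis of frame_oblong_mid and the x axis of board_oblong, either way round below 0.2 rad); the robot touches nothing.
It fails at once if a mould is dropped or knocked flying (it moves faster than 0.7 m/s while the fingers do not touch it) ((linear speed of ring_big above 0.7 m/s and contact force between the fingers and ring_big below 0.05 N) or (linear speed of ring_small above 0.7 m/s and contact force between the fingers and ring_small below 0.05 N) or (linear speed of frame_square above 0.7 m/s and contact force between the fingers and frame_square below 0.05 N) or (linear speed of frame_oblong above 0.7 m/s and contact force between the fingers and frame_oblong below 0.05 N)).
It fails at once if the ramekin is moved by more than 20 mm or tipped (distance of ramekin from where it was at the start of the episode above 0.02 m or angle between ramekin's own z axis and vertical above 0.3 rad).
It also fails if it takes over 147 s, if anything falls off the work surface, if the arm or the gripper's body presses on something with over 40 N, if the wrist force passes 120 N, or if a joint passes its speed limit or range.

## Working session

There is one attempt and no reset: what is moved stays moved. The work goes in short steps, Python scripts to look and compute and a tool call to move; the robot and the scene stay as the last step left them, time stands still between calls to the robot, and variables do not carry over. Pictures are saved under pics/ and viewed, about 12 in all and at most 16, crops included, and the job is handed in when it is done.

Besides the shell and the picture viewer there is one more tool, called after "Emit:" as name(argument=value, ...), one argument or row to a line, values as JSON. move_arm: Moves the arm, as the interface text tells. Its arguments: {"type":"object","properties":{"moves":{"type":"array"},"squeeze":{"type":"number"}},"required":["moves"]}

```bash
ls; mkdir -p pics
python3 - <<'E'
from workcell import arm
import cv2,numpy as np
s=arm.observe();print(s['time_s'],s['tool_pos'],s['tcp_rot'],s['width'],arm.tips_ahead)
for n in("top","scene"):
    p,d=arm.snapshot(n);cv2.imwrite(f"pics/{n}0.png",p);np.save(f"{n}0.npy",d)
    print(n,arm.camera_info(n))
print(arm.camera_info("wrist"))
E
```

```text
pics
0.0 [ 216.29762298 -532.49201522  244.82649891] [[ 3.76278356e-01 -9.26506573e-01 -4.11327922e-04]
 [-9.26505992e-01 -3.76278580e-01  1.03807469e-03]
 [-1.11655691e-03 -9.50725417e-06 -9.99999377e-01]] 0.9994362727124239 14.0
top {'fx': 430.9625239136731, 'fy': 430.9625239136731, 'cx': 316.9185587305881, 'cy': 199.89765880044888, 'k1': -0.04458235298315096, 'extrinsics': array([[-1.52290481e-02, -9.99529255e-01,  2.66335201e-02,
        -5.12987362e+00],
       [-9.96443084e-01,  1.29633304e-02, -8.32654358e-02,
         5.59309596e+02],
       [ 8.28809799e-02, -2.78068402e-02, -9.96171432e-01,
         1.08143296e+03],
       [ 0.00000000e+00,  0.00000000e+00,  0.00000000e+00,
         1.00000000e+00]])}
scene {'fx': 447.9097102138755, 'fy': 447.9097102138755, 'cx': 317.6363529402354, 'cy': 193.8051413383928, 'k1': -0.08277449115216721, 'extrinsics': array([[ 8.78924095e-01,  4.76702837e-01, -1.57111971e-02,
        -4.71328315e+02],
       [ 3.42172069e-01, -6.53145699e-01, -6.75513857e-01,
        -1.53439862e+02],
       [-3.32281073e-01,  5.88349472e-01, -7.37179888e-01,
         1.28081128e+03],
       [ 0.00000000e+00,  0.00000000e+00,  0.00000000e+00,
         1.00000000e+00]])}
{'fx': 353.60310684799794, 'fy': 353.60310684799794, 'cx': 315.3347178945827, 'cy': 199.95999868085536, 'k1': -0.012636584989495526, 'T_tool_cam': array([[ 9.99999902e-01, -3.82083406e-04, -2.22008197e-04,
         2.77829587e-01],
       [ 4.32791433e-04,  9.48293479e-01,  3.17394533e-01,
        -8.15551975e+01],
       [ 8.92577408e-05, -3.17394598e-01,  9.48293552e-01,
        -1.29372284e+02],
       [ 0.00000000e+00,  0.00000000e+00,  0.00000000e+00,
         1.00000000e+00]])}
```

View pics/top0.png

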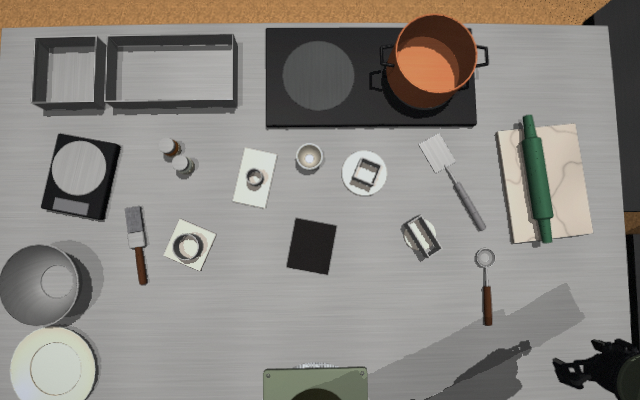

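View pics/scene0.png

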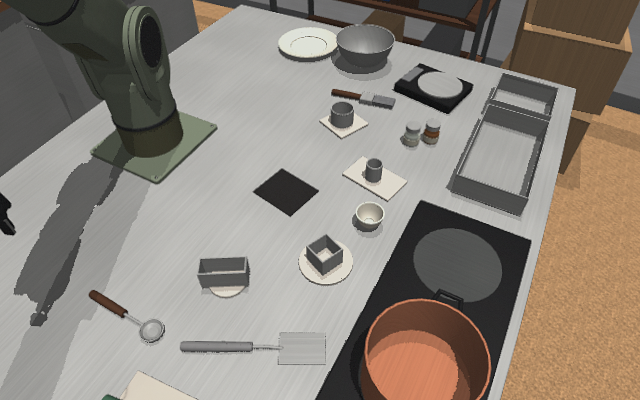

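The top view shows the big ring (188,246) on the square board, the small ring (255,178) on the oblong board, the square (366,173) on the big round, and the oblong (422,237) on the small round. The mat is at (312,246) and the ramekin at (309,156). So there are two swaps to make.

```bash
cat > h.py <<'E'
import cv2,numpy as np
from workcell import arm
def world(name,depth,st=None):
    """HxWx3 world points from a depth map (nan where none)"""
    c=arm.camera_info(name);h,w=depth.shape
    K=np.array([[c['fx'],0,c['cx']],[0,c['fy'],c['cy']],[0,0,1]])
    g=np.stack(np.meshgrid(np.arange(w),np.arange(h)),-1).reshape(-1,1,2).astype(float)
    r=cv2.undistortPoints(g,K,np.array([c['k1'],0,0,0.]))[:,0]
    d=np.where(depth>0,depth,np.nan).reshape(-1,1)
    P=np.c_[r*d,d]
    if name=='wrist':
        T=np.array(c['T_tool_cam']);P=P@T[:3,:3].T+T[:3,3]
        P=P@np.array(st['tcp_rot']).T+np.array(st['tool_pos'])
    else:
        E=np.array(c['extrinsics']);P=(P-E[:3,3])@E[:3,:3]
    return P.reshape(h,w,3)
def rect(xy):
    (c,s,a)=cv2.minAreaRect(xy.astype(np.float32))
    if s[0]<s[1]: s=s[::-1];a+=90
    return np.round(c,1),np.round(s,1),round((a+90)%180-90,1)  # angle of long side from x
E
python3 - <<'E'
from h import *
p=cv2.imread('pics/top0.png');W=world('top',np.load('top0.npy'))
for n,(u,v) in dict(ringbig=(188,246),ringsm=(255,178),square=(366,173),oblong=(422,237),ramekin=(309,156),mat=(312,246)).items():
    r=38; sl=np.s_[v-r:v+r,u-r:u+r];w=W[sl].reshape(-1,3);b=p[sl].reshape(-1,3).astype(int)
    zt=w[np.isfinite(w[:,2])]
    print(n,'zhist',[(int(k),int(c)) for k,c in zip(*np.unique(np.round(zt[:,2]/4)*4,return_counts=True)) if c>15])
    hi=w[(w[:,2]>46)&(w[:,2]<75)] if n!='ramekin' else w[(w[:,2]>33)&(w[:,2]<50)]
    if len(hi)>10:
        near=hi[np.hypot(*(hi[:,:2]-np.median(hi[:,:2],0)).T)<70]
        print('  top',len(near),rect(near[:,:2]),cv2.minEnclosingCircle(near[:,:2].astype(np.float32)))
    wh=b.min(1)>205
    m=w[wh&(w[:,2]<14)]
    if len(m)>20: print('  board',len(m),rect(m[:,:2]),cv2.minEnclosingCircle(m[:,:2].astype(np.float32)))
    if n=='mat': k=w[b.max(1)<60];print('  mat',rect(k[:,:2]))
E
```

```text
ringbig zhist [(-8, 19), (-4, 1059), (0, 2575), (4, 767), (8, 843), (12, 164), (20, 21), (24, 23), (32, 31), (36, 24), (40, 22), (44, 19), (48, 23), (52, 31), (56, 74), (60, 31)]
  top 160 (array([447.1, 313.2]), array([65.3, 63.6]), 89.8) ((446.52178955078125, 313.4708251953125), 33.42342758178711)
  board 161 (array([443.1, 302.4]), array([97.9, 66.5]), -22.9) ((443.82183837890625, 303.4627380371094), 57.06718826293945)
ringsm zhist [(-4, 840), (0, 2533), (4, 916), (8, 1081), (12, 236), (56, 38), (60, 23)]
  top 72 (array([619.4, 145. ]), array([39.2, 38.7]), 43.8) ((620.131103515625, 145.81736755371094), 20.818572998046875)
  board 1267 (array([622.3, 148.6]), array([141.4,  83.4]), -13.0) ((621.5145263671875, 149.34063720703125), 80.08878326416016)
square zhist [(-8, 18), (-4, 758), (0, 2670), (4, 905), (8, 896), (12, 222), (20, 19), (28, 18), (32, 17), (36, 16), (44, 22), (48, 16), (52, 16), (56, 60), (60, 57)]
  top 151 (array([ 629.8, -138.9]), array([56.7, 56. ]), -23.0) ((629.9085083007812, -138.85971069335938), 38.276458740234375)
  board 859 (array([ 631.1, -138.4]), array
[... 339 characters left out ...]
 31.0) ((463.0150451660156, -277.6834716796875), 53.6986198425293)
  board 151 (array([ 469.4, -285.2]), array([72.5, 67.7]), 81.9) ((466.5650329589844, -281.9581298828125), 39.58502960205078)
ramekin zhist [(-4, 797), (0, 2801), (4, 797), (8, 221), (12, 105), (16, 111), (20, 394), (24, 283), (28, 33), (32, 30), (36, 32), (40, 85), (44, 51)]
  top 178 (array([671.5,   7.1]), array([65.7, 63.7]), -1.2) ((671.259765625, 6.775304317474365), 33.766475677490234)
  board 176 (array([646. ,   6.9]), array([204.5,  62.9]), 82.5) ((642.23486328125, 7.4055328369140625), 105.90717315673828)
mat zhist [(-4, 802), (0, 2839), (4, 1804), (8, 286)]
  mat (array([440.8,   2.8]), array([128.9, 105.8]), -12.2)
```

Emit:
move_arm(
  moves=[26,24.6,0,0.049,85,26,24.6,0,0.049,85,26,24.6,0,0.049,85,26,24.6,0,0.049,85,26,24.6,0,0.049,85,26,24.6,0,0.049,85,26,24.6,0,0.049,85,26,24.6,0,0.049,85,26,24.6,0,0.049,85,26,24.6,0,0.049,85,26,24.6,0,0.049,85,26,24.6,0,0.049,85,26,24.6,0,0.049,85,26,24.6,0,0.049,85,26,24.6,0,0.049,85,26,24.6,0,0.049,85,0,0,0,0,85,0,0,0,0,85],
  squeeze=30,
)

```text
time_s: 1.6
tool_pos: [643.4, -113.6, 239.7]
tcp_rot: [[0.934, -0.358, -0.009], [-0.358, -0.934, 0.001], [-0.009, 0.003, -1.0]]
ft_force: [-0.4, -0.6, -0.4]
width: 0.998
```

Emit:
move_arm(
  moves=[-7,-12,-20,-0.017,85,-6,-12,-40,-0.017,85,0,0,-40,0,85,0,0,-30,0,85,0,0,0,0,85,0,0,0,0,85],
)

```text
time_s: 2.1
tool_pos: [627.9, -140.0, 106.2]
tcp_rot: [[0.919, -0.393, -0.008], [-0.393, -0.919, 0.001], [-0.007, 0.002, -1.0]]
ft_force: [-0.5, 0.7, 1.1]
width: 0.997
```

```bash
cat > w.py <<'E'
from h import *
import sys
st=arm.observe();p,d=arm.snapshot('wrist');n=sys.argv[1]
cv2.imwrite(f'pics/{n}.png',p);W=world('wrist',d,st);np.savez(f'{n}.npz',W=W,p=p)
R=np.array(st['tcp_rot']);print(np.round(st['tool_pos'],1),'yaw',round(np.degrees(np.arctan2(R[1,0],R[0,0])),1))
E
python3 w.py w1
```

```text
[ 627.9 -140.   106.2] yaw -23.2
```

View pics/w1.png

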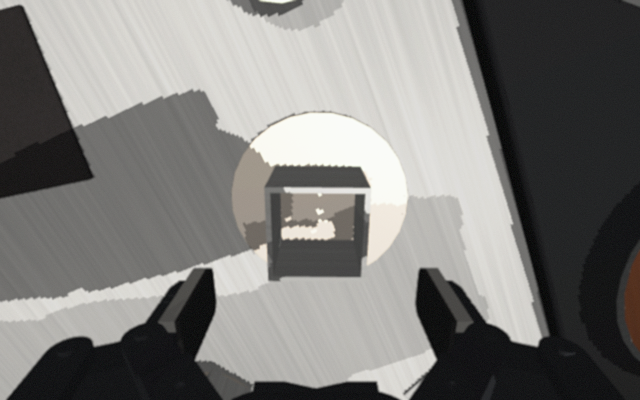

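The view shows the square mould (265–370 px across) centred between the jaws, with its sides parallel to the pads, on the big round board (circle about (320,198)).

Run:
```python
from h import *
z=np.load('w1.npz');W=z['W'];p=z['p'].astype(int)
v,u=np.mgrid[:400,:640];roi=(v>80)&(v<300)&(u>200)&(u<430)
t=W[roi&(W[...,2]>54)&(W[...,2]<64)];print(len(t),rect(t[:,:2]),np.median(t[:,2]))
m=roi&(p.min(2)>235)&(W[...,2]<14)&(v<260);h=W[m][:,:2].astype(np.float32)
print(len(h),np.median(W[m][:,2]),cv2.minEnclosingCircle(h))
```

```text
2780 (array([ 629.1, -139.1]), array([57.1, 56.3]), 66.7) 58.399487938785
6965 8.695162271231595 ((645.3516845703125, -122.34188842773438), 54.7720947265625)
```

Emit:
move_arm(
  moves=[0.5,0.5,-25,0,85,0.5,0.5,-25,0,85,0,0,-15,0,85,0,0,0,0,85,0,0,0,0,85],
)

```text
time_s: 2.57
tool_pos: [633.5, -140.5, 50.5]
tcp_rot: [[0.919, -0.395, 0.005], [-0.395, -0.919, -0.002], [0.006, -0.0, -1.0]]
ft_force: [-0.7, -0.4, 0.8]
width: 0.994
```

Emit:
move_arm(
  moves=[-4,1,-7,0,85,0,0,-7,0,85,0,0,0,0,85,0,0,0,0,50,0,0,0,0,50,0,0,0,0,50,0,0,0,0,50,0,0,0,0,50,0,0,0,0,50,0,0,0,0,50,0,0,0,0,50],
)

```text
time_s: 3.48
tool_pos: [632.0, -140.1, 42.4]
tcp_rot: [[0.918, -0.395, 0.013], [-0.395, -0.919, -0.003], [0.014, -0.002, -1.0]]
ft_force: [0.4, 0.4, -0.9]
width: 0.651
```

Emit:
move_arm(
  moves=[0,0,15,0,50,0,0,30,0,50,0,0,30,0,50,-12,9,20,0,50,-24,18,0,0,50,-24,18,0,0,50,-24,18,0,0,50,-24,18,0,0,50,-24,18,0,0,50,-24,18,0,0,50,-18,13,0,0,50,-10,7,0,0,50,0,0,0,0,50,0,0,0,0,50],
)

```text
time_s: 4.65
tool_pos: [437.1, 1.4, 142.1]
tcp_rot: [[0.918, -0.397, 0.015], [-0.397, -0.918, -0.003], [0.015, -0.003, -1.0]]
ft_force: [0.0, 0.9, -0.6]
width: 0.651
```

Run:
```python
from h import *
s=arm.observe();print(s['tool_pos'],s['width'],s['ft_force'])
p,d=arm.snapshot('top');np.save('top1.npy',d);cv2.imwrite('pics/top1.png',p)
W=world('top',d);v,u=np.mgrid[:400,:640]
m=(abs(u-366)<35)&(abs(v-173)<35)&(p.min(2)>190)&(abs(W[...,2]-8)<8)
h=W[m][:,:2].astype(np.float32);print(len(h),cv2.minEnclosingCircle(h),rect(h))
```

```text
[437.14537906   1.38726892 142.05244944] 0.6506618212651072 [ 0.01450426  0.9281964  -0.60038486]
1567 ((632.0078735351562, -139.00306701660156), 59.641727447509766) (array([ 632. , -138.8]), array([117., 116.]), 6.3)
```

View pics/top1.png

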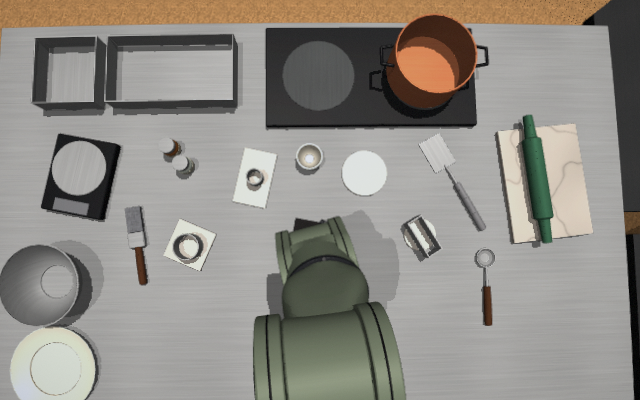

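Square mould lifted (the arm hides it). The big round board is now clear, at pixel (364,173) = (632,-139). Lowering onto the mat.

Emit:
move_arm(
  moves=[1,0,-25,0,50,1,0,-30,0,50,1,0,-25,0,50,0,0,-12,0,50,0,0,-3,0,50,0,0,0,0,50],
)

```text
time_s: 5.2
tool_pos: [445.1, -1.6, 43.2]
tcp_rot: [[0.916, -0.401, 0.022], [-0.401, -0.916, -0.003], [0.021, -0.006, -1.0]]
ft_force: [1.5, -0.2, -0.4]
width: 0.649
```

Emit:
move_arm(
  moves=[0,0,-2,0,50,0,0,-2,0,50,0,0,-1,0,50,0,0,0,0,50],
)

```text
time_s: 5.53
tool_pos: [446.7, -2.5, 39.8]
tcp_rot: [[0.915, -0.402, 0.025], [-0.402, -0.916, -0.003], [0.024, -0.008, -1.0]]
ft_force: [0.2, 0.5, -0.9]
width: 0.651
```

Emit:
move_arm(
  moves=[0,0,-2,0,50,0,0,-1,0,50],
)

```text
time_s: 5.7
tool_pos: [447.2, -2.4, 38.0]
tcp_rot: [[0.915, -0.402, 0.027], [-0.402, -0.916, -0.003], [0.026, -0.009, -1.0]]
ft_force: [-3.6, 2.1, 31.4]
width: 0.653
```

Emit:
move_arm(
  moves=[0,0,0.5,0,70,0,0,0,0,85,0,0,0,0,85,0,0,0,0,85],
)

```text
time_s: 6.03
tool_pos: [447.6, -2.3, 39.2]
tcp_rot: [[0.915, -0.402, 0.029], [-0.402, -0.916, -0.002], [0.027, -0.009, -1.0]]
ft_force: [0.8, 0.2, -0.4]
width: 0.994
```

Emit:
move_arm(
  moves=[0,0,12,0,85,0,0,25,0,85,0,0,30,0,85,0,0,20,0,85,0,0,0,0,85],
)

```text
time_s: 6.45
tool_pos: [446.5, -2.2, 128.6]
tcp_rot: [[0.916, -0.401, 0.026], [-0.401, -0.916, -0.003], [0.025, -0.008, -1.0]]
ft_force: [0.7, 0.7, 0.1]
width: 0.991
```

Emit:
move_arm(
  moves=[0,15,0,0,85,0,34,0,0,85,0,34,0,0,85,0,34,0,0,85,0,34,0,0,85,0,34,0,0,85,0,34,0,0,85,0,34,0,0,85,0,28,0,0,85,0,15,0,0,85,0,0,0,0,85,0,0,0,0,85],
)

```text
time_s: 7.45
tool_pos: [442.4, 307.1, 125.4]
tcp_rot: [[0.914, -0.404, 0.026], [-0.404, -0.915, -0.005], [0.026, -0.006, -1.0]]
ft_force: [-0.9, -1.0, -0.5]
width: 0.995
```

```bash
python3 w.py w2
python3 - <<'E'
from h import *
z=np.load('w2.npz');W=z['W'];p=z['p'].astype(int)
t=W[(W[...,2]>53)&(W[...,2]<63)&(abs(W[...,0]-446)<60)&(abs(W[...,1]-313)<60)];print(len(t),rect(t[:,:2]),cv2.minEnclosingCircle(t[:,:2].astype(np.float32)))
E
```

```text
[442.4 307.1 125.4] yaw -23.9
2113 (array([446.4, 315.3]), array([65.3, 65.3]), -82.8) ((446.2282409667969, 315.1061706542969), 33.13253402709961)
```

View pics/w2.png

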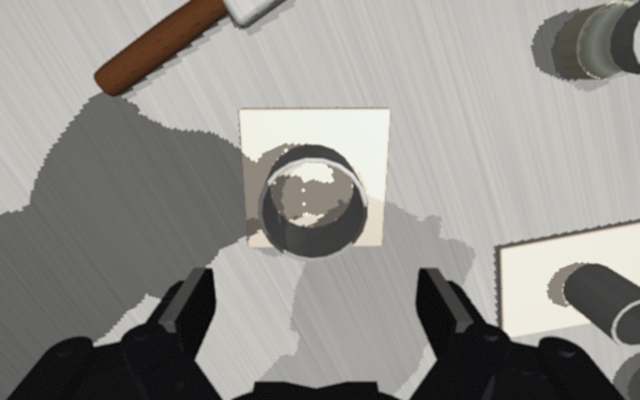

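Emit:
move_arm(
  moves=[0,2,-25,0,85,0,2,-28,0,85,0,0,-16,0,85,0,0,0,0,85],
)

```text
time_s: 7.83
tool_pos: [443.9, 307.0, 54.6]
tcp_rot: [[0.912, -0.409, 0.028], [-0.409, -0.913, -0.005], [0.028, -0.007, -1.0]]
ft_force: [0.3, -0.4, -0.7]
width: 0.994
```

Run:
```python
from h import *
z=np.load('w2.npz');W=z['W']
P=[np.nanmedian(W[v-1:v+2,u-1:u+2].reshape(-1,3),0) for u,v in((242,110),(387,110),(381,244),(250,245))]
P=np.array(P);print(np.round(P,1),P.mean(0),np.degrees(np.arctan2(*(P[1]-P[0])[1::-1])), rect(P[:,:2]))
```

```text
[[426.  384.4   8.3]
 [515.8 344.4   8.6]
 [476.7 251.9   7.7]
 [384.8 292.8   8.3]] [450.84617194 318.37573563   8.2417727 ] -24.021320092610676 (array([451.2, 318.2]), array([100.6, 100.5]), -24.0)
```

Emit:
move_arm(
  moves=[1,5,-4,0,85,1,4,-7,0,85,0,0,0,0,85],
)

```text
time_s: 8.08
tool_pos: [447.1, 314.7, 44.1]
tcp_rot: [[0.911, -0.412, 0.028], [-0.412, -0.911, -0.006], [0.029, -0.006, -1.0]]
ft_force: [-0.6, -0.6, -0.5]
width: 0.998
```

Emit:
move_arm(
  moves=[0,0,-2,0,85,0,0,0,0,60,0,0,0,0,60,0,0,0,0,60,0,0,0,0,60,0,0,0,0,60,0,0,0,0,60],
)

```text
time_s: 8.67
tool_pos: [448.2, 315.2, 45.2]
tcp_rot: [[0.911, -0.412, 0.032], [-0.412, -0.911, -0.004], [0.031, -0.009, -0.999]]
ft_force: [-0.1, -0.3, -0.6]
width: 0.771
```

Emit:
move_arm(
  moves=[0,0,15,0,60,0,0,30,0,60,0,0,35,0,60,6,-15,20,0,60,12.3,-30.6,0,0,60,12.3,-30.6,0,0,60,12.3,-30.6,0,0,60,12.3,-30.6,0,0,60,12.3,-30.6,0,0,60,12.3,-30.6,0,0,60,12.3,-30.6,0,0,60,12.3,-30.6,0,0,60,12.3,-30.6,0,0,60,12.3,-30.6,0,0,60,12.3,-30.6,0,0,60,12.3,-30.6,0,0,60,12.3,-30.6,0,0,60,8,-18,0,0,60,4,-9,0,0,60,0,0,0,0,60],
)

```text
time_s: 10.33
tool_pos: [627.2, -149.3, 150.7]
tcp_rot: [[0.912, -0.409, 0.033], [-0.409, -0.913, -0.005], [0.032, -0.009, -0.999]]
ft_force: [-0.3, -0.3, -0.7]
width: 0.771
```

Emit:
move_arm(
  moves=[1,5,-20,0,60,1,5,-30,0,60,0,0,-30,0,60,0,0,-12,0,60,0,0,0,0,60],
)

```text
time_s: 10.75
tool_pos: [628.6, -137.2, 56.4]
tcp_rot: [[0.912, -0.409, 0.035], [-0.409, -0.912, -0.004], [0.034, -0.01, -0.999]]
ft_force: [0.1, 0.6, -0.0]
width: 0.771
```

Emit:
move_arm(
  moves=[2,-1,-4,0,60,2,-1,-4,0,60,0,0,-2,0,60,0,0,0,0,60],
)

```text
time_s: 11.08
tool_pos: [633.6, -138.0, 47.8]
tcp_rot: [[0.912, -0.408, 0.036], [-0.408, -0.913, -0.004], [0.035, -0.011, -0.999]]
ft_force: [1.0, -0.6, -2.2]
width: 0.772
```

Emit:
move_arm(
  moves=[0,0,-1.5,0,60,0,0,-1,0,60],
)

```text
time_s: 11.25
tool_pos: [634.3, -138.1, 46.6]
tcp_rot: [[0.912, -0.408, 0.038], [-0.408, -0.913, -0.004], [0.037, -0.012, -0.999]]
ft_force: [-0.8, -0.5, -0.5]
width: 0.768
```

Emit:
move_arm(
  moves=[-1,0,-2,0,60,0,0,-0.5,0,60],
)

```text
time_s: 11.42
tool_pos: [633.4, -138.2, 44.5]
tcp_rot: [[0.912, -0.408, 0.039], [-0.408, -0.913, -0.005], [0.038, -0.012, -0.999]]
ft_force: [-0.1, 0.2, -0.8]
width: 0.773
```

Emit:
move_arm(
  moves=[-0.5,0,-2,0,60],
)

```text
time_s: 11.5
tool_pos: [633.8, -138.2, 43.5]
tcp_rot: [[0.912, -0.408, 0.042], [-0.408, -0.913, -0.005], [0.04, -0.013, -0.999]]
ft_force: [-1.1, 0.2, 33.9]
width: 0.771
```

Emit:
move_arm(
  moves=[0,0,0.5,0,85,0,0,0,0,85,0,0,0,0,85,0,0,15,0,85,0,0,30,0,85,0,0,30,0,85,0,0,20,0,85],
)

```text
time_s: 12.08
tool_pos: [631.2, -137.7, 137.8]
tcp_rot: [[0.912, -0.408, 0.034], [-0.408, -0.913, -0.003], [0.033, -0.011, -0.999]]
ft_force: [-0.3, -0.4, 0.2]
width: 0.997
```

Emit:
move_arm(
  moves=[-12,9,0,0,85,-26,19,0,0,85,-26,19,0,0,85,-26,19,0,0,85,-26,19,0,0,85,-26,19,0,0,85,-26,19,0,0,85,-8,6,0,0,85,-3,3,0,0,85,0,0,0,0,85],
)

```text
time_s: 12.92
tool_pos: [444.2, -2.9, 144.1]
tcp_rot: [[0.911, -0.41, 0.043], [-0.411, -0.912, -0.005], [0.042, -0.013, -0.999]]
ft_force: [0.8, 0.1, -0.6]
width: 0.997
```

```bash
python3 w.py w3
python3 - <<'E'
from h import *
def top(W,x,y,lo,hi,r=60):
    t=W[(W[...,2]>lo)&(W[...,2]<hi)&(abs(W[...,0]-x)<r)&(abs(W[...,1]-y)<r)][:,:2];print(len(t),rect(t),cv2.minEnclosingCircle(t.astype(np.float32)))
W=np.load('w3.npz')['W'];top(W,447,-2,50,60)
p,d=arm.snapshot('top');cv2.imwrite('pics/top2.png',p);W=world('top',d)
top(W,632,-139,48,70); 
v,u=np.mgrid[:400,:640]
m=(abs(u-190)<32)&(abs(v-244)<32)&(p.min(2)>190)&(abs(W[...,2]-8)<8)&(W[...,0]>370);h=W[m][:,:2]
print('sq board',len(h),rect(h))
E
```

```text
[444.2  -2.9 144.1] yaw -24.3
1837 (array([447.9,  -2.7]), array([56.9, 56.1]), 66.2) ((447.9338073730469, -2.3129959106445312), 39.25110626220703)
132 (array([ 634. , -137.9]), array([64.3, 63.6]), -3.0) ((635.2111206054688, -138.855712890625), 33.493019104003906)
sq board 1566 (array([450.5, 317.5]), array([103.6, 102.1]), 66.6)
```

Emit:
move_arm(
  moves=[0,0,-20,0,85,0,0,-30,0,85,0,0,-30,0,85,0,0,-14,0,85,0,0,-3,0,85],
)

```text
time_s: 13.43
tool_pos: [450.8, -7.6, 43.5]
tcp_rot: [[0.908, -0.416, 0.053], [-0.417, -0.909, -0.006], [0.051, -0.017, -0.999]]
ft_force: [-0.5, 0.6, 0.3]
width: 0.997
```

Emit:
move_arm(
  moves=[-2,3,-4,0.01,85,-2,2,-2,0.01,85,0,0,0,0,45,0,0,0,0,45,0,0,0,0,45,0,0,0,0,45,0,0,0,0,45,0,0,0,0,45,0,0,0,0,45,0,0,0,0,45],
)

```text
time_s: 14.27
tool_pos: [451.5, -3.6, 42.0]
tcp_rot: [[0.916, -0.398, 0.055], [-0.399, -0.917, -0.005], [0.052, -0.017, -0.998]]
ft_force: [-0.1, 0.4, 0.0]
width: 0.653
```

Emit:
move_arm(
  moves=[0,0,15,0,45,0,0,30,0,45,0,0,30,0,45,0,12,20,0.12,45,0,20,0,0.12,45,0,20,0,0.12,45,0,20,0,0.12,45,0,20,0,0.12,45,0,20,0,0.12,45,0,20,0,0.12,45,0,20,0,0.12,45,0,20,0,0.12,45,0,20,0,0.12,45,0,20,0,0.12,45,0,20,0,0.12,45,0,20,0,0.12,45,0,20,0,0.12,45,0,20,0,0.12,45,0,10,0,0.12,45,0,5,0,0.12,45],
)

```text
time_s: 15.93
tool_pos: [448.7, 315.2, 143.3]
tcp_rot: [[-0.133, 0.991, -0.016], [0.99, 0.134, 0.053], [0.055, -0.009, -0.998]]
ft_force: [-1.2, -0.5, -1.0]
width: 0.658
```

```bash
python3 -c "
from h import *
s=arm.observe();R=s['tcp_rot'];print(np.degrees(np.arctan2(R[1][0],R[0][0])),np.round(s['qpos'],1),s['tool_pos'])"
```

```text
97.67816284815203 [-18.   49.7 -36.8  98.   36.9  43.3  25.9] [448.66821594 315.1837111  143.30360467]
```

Emit:
move_arm(
  moves=[0,0,0,0.12,45,0,0,0,0.12,45,0,0,0,0.12,45,0,0,0,0.12,45,0,0,0,0.12,45,0,0,0,0.12,45,0,0,0,0.12,45,0,0,0,0.08,45,0,0,0,0.03,45,0,0,0,0,45],
)

```text
time_s: 16.77
tool_pos: [448.3, 314.9, 141.9]
tcp_rot: [[-0.904, 0.425, -0.055], [0.425, 0.905, 0.013], [0.055, -0.012, -0.998]]
ft_force: [-0.8, 0.2, -1.5]
width: 0.651
```

```bash
cat > q.py <<'E'
from h import *
s=arm.observe();R=s['tcp_rot'];print('yaw',np.degrees(np.arctan2(R[1][0],R[0][0])).round(1),np.round(s['qpos'],1),s['tool_pos'].round(1),np.array(R)[:,2].round(3))
E
python3 q.py
```

```text
yaw 154.8 [-12.3  55.4 -52.3  94.6  47.1  56.6  74.3] [448.3 314.9 141.9] [-0.055  0.013 -0.998]
```

Emit:
move_arm(
  moves=[0,2,-20,0.015,45,0,2,-30,0.015,45,0,0,-26,0,45,0,0,-10,0,45,0,0,0,0,45],
)

```text
time_s: 17.18
tool_pos: [448.7, 318.6, 53.6]
tcp_rot: [[-0.914, 0.403, -0.054], [0.403, 0.915, 0.012], [0.054, -0.011, -0.998]]
ft_force: [0.5, -0.9, -1.8]
width: 0.653
```

```bash
python3 q.py
```

```text
yaw 156.2 [-14.8  62.7 -47.1  96.8  55.4  48.6  69.8] [448.7 318.6  53.6] [-0.054  0.012 -0.998]
```

Emit:
move_arm(
  moves=[0,0,-3,0,45,0,0,-2,0,45,0,0,-1,0,45],
)

```text
time_s: 17.43
tool_pos: [449.2, 319.2, 49.5]
tcp_rot: [[-0.913, 0.405, -0.052], [0.405, 0.914, 0.013], [0.053, -0.01, -0.999]]
ft_force: [-0.3, 0.0, -0.9]
width: 0.652
```

Emit:
move_arm(
  moves=[0,-0.5,-2,0,45,0,0,-1.5,0,45],
)

```text
time_s: 17.6
tool_pos: [449.8, 319.0, 47.4]
tcp_rot: [[-0.913, 0.406, -0.05], [0.405, 0.914, 0.014], [0.052, -0.008, -0.999]]
ft_force: [0.0, -0.4, -0.3]
width: 0.652
```

Emit:
move_arm(
  moves=[0,-0.5,-2,0,45,0,0,-1.5,0,45],
)

```text
time_s: 17.77
tool_pos: [450.3, 318.5, 44.4]
tcp_rot: [[-0.913, 0.406, -0.049], [0.406, 0.914, 0.015], [0.051, -0.007, -0.999]]
ft_force: [-0.3, -0.7, -1.1]
width: 0.655
```

Emit:
move_arm(
  moves=[0,0,-1.5,0,45,0,0,-1,0,45],
)

```text
time_s: 17.93
tool_pos: [450.3, 319.0, 43.8]
tcp_rot: [[-0.912, 0.406, -0.048], [0.406, 0.914, 0.015], [0.05, -0.006, -0.999]]
ft_force: [-6.6, -8.7, 31.0]
width: 0.655
```

Emit:
move_arm(
  moves=[0,0,0.5,0,85,0,0,0,0,85,0,0,0,0,85,0,0,15,0,85,0,0,30,0,85,0,0,30,0,85,0,-15,15,0,85,0,-35,0,-0.04,85,0,-35,0,-0.04,85,0,-35,0,-0.04,85,0,-35,0,-0.04,85,0,-35,0,-0.04,85,0,-35,0,-0.04,85,0,-35,0,-0.04,85,0,-35,0,-0.04,85,0,-35,0,-0.04,85,0,-35,0,-0.04,85,0,-35,0,-0.04,85],
)

```text
time_s: 19.43
tool_pos: [444.5, -89.9, 152.6]
tcp_rot: [[-0.649, 0.76, -0.027], [0.759, 0.65, 0.038], [0.047, 0.004, -0.999]]
ft_force: [0.6, 0.4, 0.5]
width: 0.995
```

```bash
python3 q.py
```

```text
yaw 130.5 [ 35.5  47.7 -50.  113.3  49.1  45.   87. ] [444.5 -89.9 152.6] [-0.027  0.038 -0.999]
```

Emit:
move_arm(
  moves=[3,-33,0,-0.03,85,3,-33,0,-0.03,85,3,-33,0,-0.03,85,3,-33,0,-0.03,85,3,-30,0,-0.03,85,2,-15,0,-0.01,85,0,-5,0,0,85,0,0,0,0,85],
)

```text
time_s: 20.1
tool_pos: [458.4, -288.5, 159.8]
tcp_rot: [[-0.503, 0.864, -0.017], [0.863, 0.503, 0.04], [0.043, 0.005, -0.999]]
ft_force: [0.2, 0.9, -0.0]
width: 0.997
```

```bash
python3 q.py; python3 w.py w4
python3 - <<'E'
from h import *
def top(W,x,y,lo,hi,r=70):
    t=W[(W[...,2]>lo)&(W[...,2]<hi)&(abs(W[...,0]-x)<r)&(abs(W[...,1]-y)<r)][:,:2];print(len(t),rect(t),cv2.minEnclosingCircle(t.astype(np.float32)))
W=np.load('w4.npz')['W'];top(W,463,-279,53,64)
p,d=arm.snapshot('top');cv2.imwrite('pics/top3.png',p);W=world('top',d)
top(W,632,-139,48,70);top(W,451,318,48,70)
E
```

```text
yaw 120.2 [ 54.1  52.6 -50.5  95.1  44.7  56.6 108.1] [ 458.4 -288.5  159.8] [-0.017  0.04  -0.999]
[ 458.4 -288.5  159.8] yaw 120.2
2001 (array([ 463.1, -278.3]), array([101.5,  42.1]), 30.8) ((462.796142578125, -278.77984619140625), 53.99226760864258)
134 (array([ 634.2, -137.9]), array([64.3, 63.8]), -1.8) ((634.9808959960938, -138.6294403076172), 33.32564163208008)
169 (array([450.4, 317.5]), array([57.9, 56.9]), 66.3) ((450.9478454589844, 317.1512145996094), 38.34866714477539)
```

View pics/w4.png

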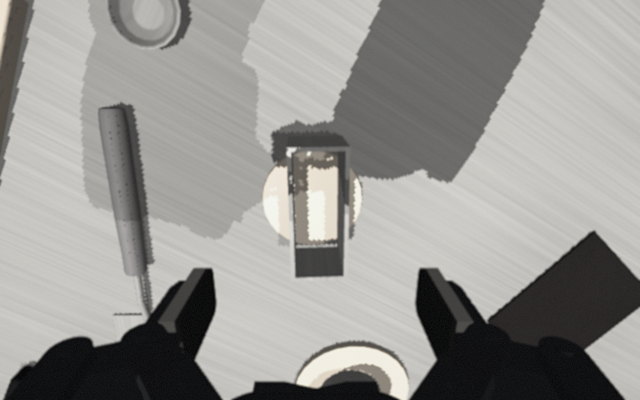

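The view shows the oblong mould centred between the jaws (x 290–347) and parallel to the pads, with the small round board beneath it. Nothing is near the fingers.

Emit:
move_arm(
  moves=[2,4,-25,0.01,85,2,4,-35,0,85,0,0,-32,0,85,0,0,-12,0,85,0,0,-4,0,85],
)

```text
time_s: 20.62
tool_pos: [465.1, -271.4, 52.2]
tcp_rot: [[-0.523, 0.852, -0.013], [0.851, 0.523, 0.041], [0.041, 0.01, -0.999]]
ft_force: [-0.4, 1.1, 0.1]
width: 0.995
```

```bash
python3 q.py
```

```text
yaw 121.6 [ 49.4  61.1 -43.7  99.8  55.2  44.8  99.4] [ 465.1 -271.4   52.2] [-0.013  0.041 -0.999]
```

Emit:
move_arm(
  moves=[-2,-4,-6,-0.01,85,-1,-4,-5,0,85,0,0,0,0,32,0,0,0,0,32,0,0,0,0,32,0,0,0,0,32,0,0,0,0,32,0,0,0,0,32,0,0,0,0,32,0,0,0,0,32,0,0,0,0,32,0,0,0,0,32],
)

```text
time_s: 21.62
tool_pos: [463.8, -280.1, 46.0]
tcp_rot: [[-0.515, 0.857, -0.007], [0.857, 0.515, 0.038], [0.037, 0.013, -0.999]]
ft_force: [0.4, -0.6, -1.9]
width: 0.488
```

Emit:
move_arm(
  moves=[0,0,15,0,32,0,0,30,0,32,0,0,30,0,32,-1,12,20,0,32,-2.2,27,0,-0.08,32,-2.2,27,0,-0.08,32,-2.2,27,0,-0.08,32,-2.2,27,0,-0.08,32,-2.2,27,0,-0.08,32,-2.2,27,0,-0.08,32,-2.2,27,0,-0.08,32,-2.2,27,0,-0.08,32,-2,27,0,-0.06,32,-1,12,0,-0.03,32,0,5,0,0,32,0,0,0,0,32],
)

```text
time_s: 22.95
tool_pos: [437.8, 4.5, 145.3]
tcp_rot: [[0.225, 0.974, 0.025], [0.973, -0.226, 0.038], [0.043, 0.016, -0.999]]
ft_force: [0.6, 0.3, -1.7]
width: 0.489
```

```bash
python3 q.py
```

```text
yaw 77.0 [ 13.4  41.7 -29.2 120.4  41.9  25.9  29.4] [437.8   4.5 145.3] [ 0.025  0.038 -0.999]
```

Lower onto the mat.

Emit:
move_arm(
  moves=[0,0,-20,0,32,0,0,-30,0,32,0,0,-28,0,32,0,0,-12,0,32,0,0,-3,0,32],
)

```text
time_s: 23.37
tool_pos: [438.9, -0.5, 49.6]
tcp_rot: [[0.222, 0.975, 0.028], [0.974, -0.223, 0.038], [0.043, 0.018, -0.999]]
ft_force: [0.1, -0.4, -0.9]
width: 0.49
```

Run:
```python
from h import *
p,d=arm.snapshot('top');W=world('top',d);v,u=np.mgrid[:400,:640]
m=(abs(u-422)<28)&(abs(v-239)<28)&(p.min(2)>190)&(abs(W[...,2]-8)<8)
h=W[m][:,:2].astype(np.float32);print(len(h),cv2.minEnclosingCircle(h),rect(h))
```

```text
760 ((468.0453186035156, -280.38275146484375), 41.22086715698242) (array([ 467.9, -280.6]), array([80.3, 78.2]), 88.8)
```

Small round board: (468,-280.5). Continuing down to contact (expected near z 40–42).

Emit:
move_arm(
  moves=[0,1,-3,0,32,0,0,-2,0,32,0,0,-1.5,0,32],
)

```text
time_s: 23.67
tool_pos: [439.7, -1.0, 44.2]
tcp_rot: [[0.224, 0.974, 0.029], [0.974, -0.225, 0.038], [0.043, 0.02, -0.999]]
ft_force: [1.0, 0.1, -1.3]
width: 0.484
```

Emit:
move_arm(
  moves=[0,0,-2,0,32,0,0,-1,0,32],
)

```text
time_s: 23.83
tool_pos: [440.3, -1.5, 41.9]
tcp_rot: [[0.224, 0.974, 0.031], [0.973, -0.226, 0.038], [0.044, 0.022, -0.999]]
ft_force: [-0.7, -0.7, -1.0]
width: 0.488
```

Emit:
move_arm(
  moves=[0,0,-2,0,32],
)

```text
time_s: 23.92
tool_pos: [440.9, -1.4, 40.4]
tcp_rot: [[0.225, 0.974, 0.033], [0.973, -0.226, 0.039], [0.045, 0.023, -0.999]]
ft_force: [-3.8, 8.3, 51.7]
width: 0.487
```

Emit:
move_arm(
  moves=[0,0,1,0,60,0,0,0,0,70,0,0,0,0,70,0,0,0,0,70,0,0,15,0,70,0,0,30,0,70,0,0,30,0,70,12,10,20,0,70,25,20.5,0,0,70,25,20.5,0,0,70,25,20.5,0,0,70,25,20.5,0,0,70,25,20.5,0,0,70,23,19,0,0,70,10,8,0,0,70,4,3,0,0,70,0,0,0,0,70],
)

```text
time_s: 25.33
tool_pos: [618.8, 147.0, 140.0]
tcp_rot: [[0.227, 0.974, 0.026], [0.973, -0.228, 0.04], [0.045, 0.017, -0.999]]
ft_force: [-0.4, -0.4, -0.5]
width: 0.816
```

```bash
python3 q.py; python3 w.py w5
python3 - <<'E'
from h import *
W=np.load('w5.npz')['W']
t=W[(W[...,2]>52)&(W[...,2]<64)&(abs(W[...,0]-620)<50)&(abs(W[...,1]-145)<50)][:,:2];print(len(t),rect(t),cv2.minEnclosingCircle(t.astype(np.float32)))
E
```

```text
yaw 76.9 [  0.6  55.7 -36.4  79.8  35.4  53.6  33.3] [618.8 147.  140. ] [ 0.026  0.04  -0.999]
[618.8 147.  140. ] yaw 76.9
1191 (array([618.7, 146.4]), array([41.2, 40.9]), 24.1) ((618.7045288085938, 146.27774047851562), 21.00200080871582)
```

View pics/w5.png

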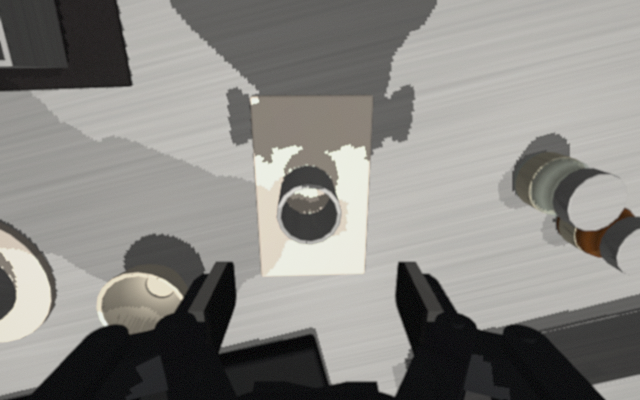

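The small ring is between the jaws and the oblong board is square to the tool. The ramekin (145,290) lies outside the left finger with room to spare.

Emit:
move_arm(
  moves=[0,0,-20,0,70,0,0,-30,0,70,0,0,-28,0,70,0,0,-10,0,70,0,0,-2,0,70],
)

```text
time_s: 25.8
tool_pos: [617.1, 143.7, 48.7]
tcp_rot: [[0.229, 0.973, 0.028], [0.973, -0.23, 0.039], [0.044, 0.019, -0.999]]
ft_force: [-0.1, 0.4, 0.1]
width: 0.82
```

Emit:
move_arm(
  moves=[1,2,-4,0,70,0.5,1,-3,0,70,0,0,0,0,32,0,0,0,0,32,0,0,0,0,32,0,0,0,0,32,0,0,0,0,32,0,0,0,0,32,0,0,0,0,32,0,0,0,0,32],
)

```text
time_s: 26.63
tool_pos: [620.4, 146.6, 46.9]
tcp_rot: [[0.23, 0.973, 0.033], [0.972, -0.231, 0.04], [0.046, 0.023, -0.999]]
ft_force: [0.4, 0.7, -0.1]
width: 0.474
```

Emit:
move_arm(
  moves=[0,0,15,0,32,0,0,30,0,32,0,0,30,0,32,-5,-14,20,0,32,-10.3,-29,0,0,32,-10.3,-29,0,0,32,-10.3,-29,0,0,32,-10.3,-29,0,0,32,-10.3,-29,0,0,32,-10.3,-29,0,0,32,-10.3,-29,0,0,32,-10.3,-29,0,0,32,-10.3,-29,0,0,32,-10.3,-29,0,0,32,-10.3,-29,0,0,32,-10.3,-29,0,0,32,-10.3,-29,0,0,32,-6,-17,0,0,32,-3,-6,0,0,32,0,0,0,0,32],
)

```text
time_s: 28.3
tool_pos: [459.1, -284.0, 146.3]
tcp_rot: [[0.227, 0.973, 0.033], [0.973, -0.229, 0.041], [0.047, 0.023, -0.999]]
ft_force: [-1.4, -0.1, -1.4]
width: 0.477
```

```bash
python3 q.py;  python3 - <<'E'
from h import *
p,d=arm.snapshot('top');W=world('top',d);v,u=np.mgrid[:400,:640]
m=(abs(u-255)<32)&(abs(v-178)<36)&(p.min(2)>190)&(abs(W[...,2]-8)<8)&(W[...,1]>65)
h=W[m][:,:2].astype(np.float32);print(len(h),rect(h))
t=W[(W[...,2]>46)&(W[...,2]<66)&(abs(W[...,0]-441)<60)&(abs(W[...,1])<65)][:,:2];print(len(t),rect(t))
t=W[(W[...,2]>33)&(W[...,2]<50)&(abs(W[...,0]-671)<50)&(abs(W[...,1]-7)<50)][:,:2];print('ramekin',rect(t))
E
```

```text
yaw 76.8 [ 51.1  50.3 -41.6  98.9  40.6  45.9  68. ] [ 459.1 -284.   146.3] [ 0.033  0.041 -0.999]
1807 (array([623.1, 149.5]), array([144.6,  87.4]), -13.1)
142 (array([442.2,  -1.1]), array([100.1,  41.9]), -12.9)
ramekin (array([671.5,   7.1]), array([65. , 63.8]), -0.0)
```

Emit:
move_arm(
  moves=[3,1,-20,0,32,3,0,-30,0,32,2,0,-28,0,32,0,0,-12,0,32,0,0,0,0,32],
)

```text
time_s: 28.77
tool_pos: [472.2, -274.5, 54.8]
tcp_rot: [[0.219, 0.975, 0.038], [0.975, -0.22, 0.043], [0.05, 0.028, -0.998]]
ft_force: [0.2, 0.8, -0.0]
width: 0.479
```

Emit:
move_arm(
  moves=[-2,-3,-3,0,32,-2,-3,-3,0,32,0,0,-1,0,32],
)

```text
time_s: 29.02
tool_pos: [469.7, -278.1, 49.1]
tcp_rot: [[0.214, 0.976, 0.039], [0.975, -0.216, 0.044], [0.051, 0.029, -0.998]]
ft_force: [0.2, -0.3, -0.1]
width: 0.479
```

Emit:
move_arm(
  moves=[-1,-2,-1.5,0,32,-0.5,-1,-1,0,32],
)

```text
time_s: 29.18
tool_pos: [468.6, -281.4, 47.7]
tcp_rot: [[0.214, 0.976, 0.041], [0.975, -0.216, 0.043], [0.051, 0.031, -0.998]]
ft_force: [-0.1, -0.4, -1.1]
width: 0.478
```

Emit:
move_arm(
  moves=[0,0,-1.5,0,32,-0.5,0,-1,0,32],
)

```text
time_s: 29.35
tool_pos: [468.3, -282.1, 45.8]
tcp_rot: [[0.215, 0.976, 0.042], [0.975, -0.217, 0.042], [0.05, 0.032, -0.998]]
ft_force: [-0.3, 1.0, -0.5]
width: 0.474
```

Emit:
move_arm(
  moves=[-0.5,1,-2,0,32],
)

```text
time_s: 29.43
tool_pos: [468.5, -281.8, 44.5]
tcp_rot: [[0.216, 0.975, 0.044], [0.975, -0.217, 0.041], [0.049, 0.034, -0.998]]
ft_force: [-3.4, -7.2, 45.8]
width: 0.476
```

Emit:
move_arm(
  moves=[0,0,1,0,60,0,0,0,0,70,0,0,0,0,70,0,0,0,0,70,0,0,15,0,70,0,0,30,0,70,0,0,30,0,70,-1,12,20,0,70,-2.5,30,0,0,70,-2.5,30,0,0,70,-2.5,30,0,0,70,-2.5,30,0,0,70,-2.5,30,0,0,70,-2.5,30,0,0,70,-2.5,30,0,0,70,-2.5,30,0,0,70,-2,14,0,0,70,-1,6,0,0,70,0,0,0,0,70],
)

```text
time_s: 31.02
tool_pos: [439.4, 2.4, 144.3]
tcp_rot: [[0.219, 0.975, 0.045], [0.974, -0.221, 0.044], [0.053, 0.034, -0.998]]
ft_force: [-0.1, -0.7, 0.3]
width: 0.82
```

```bash
python3 q.py; python3 w.py w6
python3 - <<'E'
from h import *
W=np.load('w6.npz')['W']
t=W[(W[...,2]>48)&(W[...,2]<60)&(abs(W[...,0]-441)<70)&(abs(W[...,1])<60)][:,:2];print(len(t),rect(t))
p,d=arm.snapshot('top');W=world('top',d)
t=W[(W[...,2]>46)&(W[...,2]<70)&(abs(W[...,0]-468)<50)&(abs(W[...,1]+280)<50)][:,:2];print('small ring',len(t),rect(t))
E
```

```text
yaw 77.3 [ 14.6  41.9 -30.6 121.2  46.   25.1  26. ] [439.4   2.4 144.3] [ 0.045  0.044 -0.998]
[439.4   2.4 144.3] yaw 77.3
2323 (array([441.1,  -0.9]), array([100.7,  42.2]), -13.0)
small ring 92 (array([ 469.1, -282. ]), array([41.5, 40.4]), -76.5)
```

Emit:
move_arm(
  moves=[0,0,-20,0,70,0,0,-30,0,70,0,0,-28,0,70,0,0,-14,0,70,0,0,-3,0,70],
)

```text
time_s: 31.53
tool_pos: [440.5, -7.7, 47.2]
tcp_rot: [[0.232, 0.971, 0.047], [0.971, -0.234, 0.042], [0.052, 0.036, -0.998]]
ft_force: [0.8, -0.4, 0.7]
width: 0.821
```

Emit:
move_arm(
  moves=[0.5,4,-4,0.005,70,0,3,-3,0.005,70,0,0,0,0,32,0,0,0,0,32,0,0,0,0,32,0,0,0,0,32,0,0,0,0,32,0,0,0,0,32,0,0,0,0,32,0,0,0,0,32],
)

```text
time_s: 32.37
tool_pos: [444.3, -5.1, 41.7]
tcp_rot: [[0.229, 0.972, 0.045], [0.972, -0.231, 0.041], [0.05, 0.034, -0.998]]
ft_force: [-0.1, -0.3, -1.3]
width: 0.484
```

Emit:
move_arm(
  moves=[0,0,15,0,32,0,0,30,0,32,0,0,30,0,32,12,10,20,0,32,25,21.5,0,0,32,25,21.5,0,0,32,25,21.5,0,0,32,25,21.5,0,0,32,25,21.5,0,0,32,23,20,0,0,32,10,9,0,0,32,4,3,0,0,32,0,0,0,0,32],
)

```text
time_s: 33.45
tool_pos: [621.2, 149.8, 135.0]
tcp_rot: [[0.232, 0.972, 0.035], [0.971, -0.234, 0.041], [0.048, 0.025, -0.999]]
ft_force: [-0.4, -0.1, -1.7]
width: 0.493
```

```bash
python3 q.py; python3 w.py w7
python3 - <<'E'
from h import *
W=np.load('w7.npz')['W']
t=W[(W[...,2]>110)&(W[...,2]<170)&(abs(W[...,0]-620)<75)&(abs(W[...,1]-148)<50)];print(len(t),rect(t[:,:2]),np.percentile(t[:,2],[5,50,95]))
E
```

```text
yaw 76.5 [  1.3  56.6 -38.6  80.   38.3  53.8  30.6] [621.2 149.8 135. ] [ 0.035  0.041 -0.999]
[621.2 149.8 135. ] yaw 76.5
20777 (array([616.2, 151.4]), array([104.3,  85.6]), 18.6) [114.73584125 143.25794264 166.05224526]
```

View pics/w7.png

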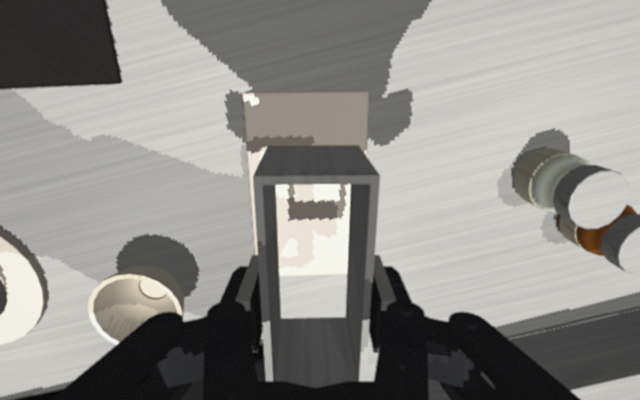

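The oblong mould (255–378 px across) is held straight between the pads and parallel to its board. Lowering it.

Emit:
move_arm(
  moves=[1,1,-20,0,32,1,1,-28,0,32,1,0,-25,0,32,0,0,-8,0,32,0,0,0,0,32],
)

```text
time_s: 33.92
tool_pos: [622.2, 148.3, 52.6]
tcp_rot: [[0.234, 0.972, 0.036], [0.971, -0.235, 0.039], [0.046, 0.026, -0.999]]
ft_force: [0.5, 0.2, -0.8]
width: 0.491
```

Emit:
move_arm(
  moves=[0.5,0.5,-3,0,32,0.5,0,-2,0,32,0,0,-1,0,32],
)

```text
time_s: 34.17
tool_pos: [623.7, 148.2, 49.0]
tcp_rot: [[0.235, 0.971, 0.038], [0.971, -0.236, 0.039], [0.047, 0.027, -0.999]]
ft_force: [0.6, 0.3, -0.4]
width: 0.488
```

Emit:
move_arm(
  moves=[0,0.5,-2,0,32,0,0.5,-1.5,0,32],
)

```text
time_s: 34.33
tool_pos: [624.4, 149.2, 47.1]
tcp_rot: [[0.235, 0.971, 0.04], [0.971, -0.237, 0.04], [0.048, 0.029, -0.998]]
ft_force: [0.2, 0.2, -1.3]
width: 0.49
```

Emit:
move_arm(
  moves=[0,0,-1.5,0,32,0,0,-1,0,32],
)

```text
time_s: 34.5
tool_pos: [624.8, 149.4, 45.1]
tcp_rot: [[0.235, 0.971, 0.041], [0.971, -0.237, 0.04], [0.048, 0.03, -0.998]]
ft_force: [0.4, 0.1, -0.8]
width: 0.487
```

Emit:
move_arm(
  moves=[-0.5,0,-2,0,32],
)

```text
time_s: 34.58
tool_pos: [624.8, 149.7, 44.1]
tcp_rot: [[0.235, 0.971, 0.043], [0.971, -0.237, 0.04], [0.049, 0.032, -0.998]]
ft_force: [-9.9, -5.8, 47.2]
width: 0.49
```

Release, rise, and back off toward the mat so the top camera can see.

Emit:
move_arm(
  moves=[0,0,1,0,60,0,0,0,0,70,0,0,0,0,70,0,0,0,0,70,0,0,15,0,70,0,0,30,0,70,0,0,30,0,70,-10,-10,30,0,70,-25,-20,15,0,70,-25,-20,0,0,70,-25,-20,0,0,70,-25,-20,0,0,70,-25,-20,0,0,70,-25,-20,0,0,70,-10,-10,0,0,70,0,0,0,0,70],
)

```text
time_s: 35.92
tool_pos: [443.8, 6.1, 180.7]
tcp_rot: [[0.232, 0.972, 0.048], [0.972, -0.234, 0.039], [0.049, 0.038, -0.998]]
ft_force: [-0.1, -0.3, 0.3]
width: 0.818
```

Run:
```python
from h import *
s=arm.observe();print(s['time_s'],s['tool_pos'].round(0),np.abs(s['qvel']).max())
p,d=arm.snapshot('top');cv2.imwrite('pics/top9.png',p);W=world('top',d)
for n,x,y in(('ringbig',632,-139),('square',451,318),('ringsm',468,-281),('oblong',623,149.5)):
    t=W[(W[...,2]>46)&(W[...,2]<70)&(abs(W[...,0]-x)<65)&(abs(W[...,1]-y)<65)]
    A=np.c_[t[:,:2]-[x,y],np.ones(len(t))];c=np.linalg.lstsq(A,t[:,2],rcond=None)[0]
    print(n,(x,y),len(t),rect(t[:,:2]),'top z',np.median(t[:,2]).round(1),'slope',c[:2].round(3))
t=W[(W[...,2]>33)&(W[...,2]<50)&(abs(W[...,0]-671)<50)&(abs(W[...,1]-7)<50)][:,:2];print('ramekin',rect(t))
```

```text
35.9167 [444.   6. 181.] 1.6275088904965056
ringbig (632, -139) 137 (array([ 634.2, -138.1]), array([63.7, 63.6]), -0.1) top z 56.3 slope [-0.006  0.008]
square (451, 318) 186 (array([450.4, 317.8]), array([58.6, 57.3]), 66.2) top z 55.7 slope [ 0.009 -0.013]
ringsm (468, -281) 90 (array([ 468.9, -282. ]), array([41.2, 40.6]), 65.3) top z 56.6 slope [ 0.002 -0.029]
oblong (623, 149.5) 198 (array([623.1, 149.3]), array([101.2,  40.4]), -13.3) top z 56.8 slope [-0.007 -0.001]
ramekin (array([671.5,   7.1]), array([65.6, 63.7]), -0.8)
```

View pics/top9.png

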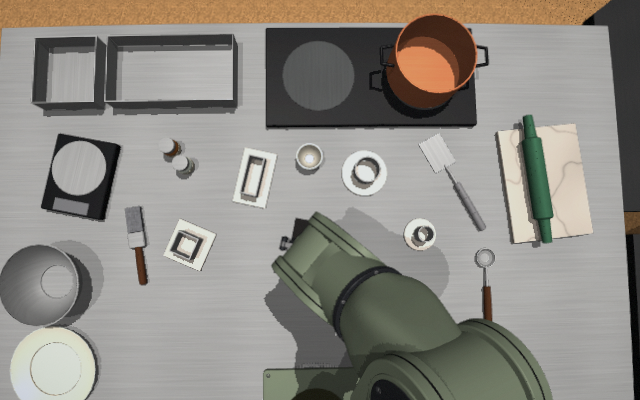

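All four moulds are on their own boards, centred to about 2.5 mm: oblong (255,178), square (189,245), big ring (366,172) and small ring (421,236). The ramekin has not moved. Handing in.

```bash
python3 -c "
from workcell import arm
print(arm.job_done())"
```

```text
the job is handed in; nothing more can be done
None
```

All four moulds now stand on their own boards, and I handed the job in at about 36 s. I parked the square mould on the mat while the big ring and it swapped boards, then did the same with the oblong mould and the small ring. Each mould was lowered until the wrist force showed contact (31–52 N) before I released it.

The last top-camera check showed:

| Item | Distance from board centre | Other readings |
|---|---|---|
| Big ring | about 2.4 mm | upright within camera noise |
| Small ring | about 1.8 mm | slope about 0.03 rad, from only 90 points |
| Square mould | under 1 mm | sides within about 0.5° of the board's edges |
| Oblong mould | under 1 mm | sides within about 0.5° of the board's edges |
| Ramekin | – | position unchanged |

- **Heights:** the rims read a median of 56–57 mm against the expected 58 mm, which is within the camera's 2 mm calibration.
- **Arm:** it is clear of everything, about 180 mm above the mat.
- **Tool tilt:** the tool drifted to about 0.06 rad off vertical during the work. The moulds settled flat once released.

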